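# Find the unlocked hatch of the bench service box and push it open

### The job

One of the four identical aluminium hatches in the grey deck of the service box is free to tilt about its middle; the others are blocked from below. With a fingertip, press each hatch lightly near its near or far end, without forcing the firm ones, until you find the one that rocks, then push that end well down into the box so the hatch stands wide open, nearly as far as it will go, and take the hand away. Nothing is to be picked up, and the cap on the deck and the other things around the box stay where they are.

Things in the scene. Friction and masses are not known exactly. Their poses are not given: they have to be found in the camera images.
- bench_box: Low service box fixed on the worktop, 272 (x) x 286 (y) x 75 mm high, grey sides, grey deck with four identical flush aluminium hatches, two by two. Origin: centre of its underside; x points away from the robot, y left, z up. Deck at y = 63 to 143 mm is plain; a loose cap stands there. The wells under the hatches are open 114 x 88 mm, about 55 mm deep if not blocked.
- hatch_1_top (a point): Centre of the upper face of the near right hatch, at (-65, -85, 75) mm in the box's frame: aluminium plate 110 (x) x 84 (y) x 5 mm, flush with the deck, a row of printed black dots 44 mm from its centre at the near and far ends. z is the face's normal; the point tilts with the hatch.
- hatch_2_top (a point): Centre of the upper face of the near left hatch, at (-65, 19, 75) mm in the box's frame: aluminium plate 110 (x) x 84 (y) x 5 mm, flush with the deck, a row of printed black dots 44 mm from its centre at the near and far ends. z is the face's normal; the point tilts with the hatch.
- hatch_3_top (a point): Centre of the upper face of the far right hatch, at (65, -85, 75) mm in the box's frame: aluminium plate 110 (x) x 84 (y) x 5 mm, flush with the deck, a row of printed black dots 44 mm from its centre at the near and far ends. z is the face's normal; the point tilts with the hatch.
- hatch_4_top (a point): Centre of the upper face of the far left hatch, at (65, 19, 75) mm in the box's frame: aluminium plate 110 (x) x 84 (y) x 5 mm, flush with the deck, a row of printed black dots 44 mm from its centre at the near and far ends. z is the face's normal; the point tilts with the hatch.
- hatch_1 (a joint): Tilt (rad) of the near right hatch about its middle line along the box's y: 0 flush, positive near (-x) end down, negative far end down, stops at -0.8 and 0.8. One of the four, a different one each time, is free: pressed 30 mm off the pivot line it turns at about 2 N and stays where it is left. The others rest on hidden blocks and give under 2 mm.
- hatch_2 (a joint): Tilt (rad) of the near left hatch about its middle line along the box's y: 0 flush, positive near (-x) end down, negative far end down, stops at -0.8 and 0.8. One of the four, a different one each time, is free: pressed 30 mm off the pivot line it turns at about 2 N and stays where it is left. The others rest on hidden blocks and give under 2 mm.
- hatch_3 (a joint): Tilt (rad) of the far right hatch about its middle line along the box's y: 0 flush, positive near (-x) end down, negative far end down, stops at -0.8 and 0.8. One of the four, a different one each time, is free: pressed 30 mm off the pivot line it turns at about 2 N and stays where it is left. The others rest on hidden blocks and give under 2 mm.
- hatch_4 (a joint): Tilt (rad) of the far left hatch about its middle line along the box's y: 0 flush, positive near (-x) end down, negative far end down, stops at -0.8 and 0.8. One of the four, a different one each time, is free: pressed 30 mm off the pivot line it turns at about 2 N and stays where it is left. The others rest on hidden blocks and give under 2 mm.
- cap_spare: Bystander: beige screw cap, 58 mm across, 20 mm high, standing loose on the plain strip of the box's deck. Origin: centre of its underside.
- tip_box: Bystander: blue pipette tip box with clear lid, 96 x 122 x 78 mm. Origin: centre of its underside.
- marker_red: Bystander: red marker pen, 132 mm long (its y), 17 mm thick. Origin: centre of its underside.
- timer: Bystander: white bench timer, 66 x 66 x 20 mm, near the front edge on the right. Origin: centre of its underside.
- wrench_hex: Bystander: small steel hex key, 33 x 93 x 6 mm. Origin: centre of its underside.
- vial: Bystander: glass vial with a white cap, 27 mm across, 61 mm high. Origin: centre of its underside.
- petri_dish: Bystander: covered dish, 70 mm across, 15 mm high. Origin: centre of its underside.

How it is judged:
By the outcome, as a careful person would: the job done as asked, in the order asked, and still so for the second after the job is handed in, with the robot touching nothing.
It also fails if it takes over 48 s, if anything falls off the work surface, if the arm or the gripper's body presses on something with over 40 N, if the wrist force passes 120 N, or if a joint passes its speed limit or range.

### The arm

A 6-joint arm with a two-finger parallel gripper is mounted at the origin on a cart in front of the work surface, level with it; the furniture and walls round the work are solid. World frame = base frame: x ahead of the robot, y to its left, z up, the work surface at z = 0. Lengths are in m, angles in rad, forces in N, time in s.
With the tool pointing down it reaches from about 0.25 to 0.775 m from the base axis. Payload 4 kg.
Tool frame: the origin (TCP) lies between the finger pads; the fingertips stand 19 mm ahead of it and the grasp point (between the pads) is the TCP; y points along the fingers, z is the direction in which the jaws open and shut, and the axes are right-handed (so a half turn about y gives the same grasp; the last joint's range is limited). The gripper opens to 94 mm and grips with 3 to 60 N. Pads are 16 mm wide; open, the fingers measure 119 mm over their backs; the gripper's body (75 mm by 177 mm) begins 78 mm behind the grasp point.
Start: joints at [1.19, 0.087, 1.371, -0, 1.684, -0.103], TCP at [0.151, 0.529, 0.225] pointing down, gripper open.
Joint ranges: [-3.1, 3.1], [-0.76, 2.03], [0.27, 2.55], [-1.08, 4.22], [0.17, 2.65], [-2.57, 2.57]. Speed limits (rad/s): [2.79, 2.79, 3.14, 3.14, 3.14, 3.14].

### API

Orientations are given as a 3x3 rotation matrix whose columns are the frame's x, y, z axes.
In Python, from plant import env, camera gives the robot as it stands. The module is installed in compiled form; this text tells all that it offers.
- The arm moves only by the shell command python3 -m creep 'ROWS' [FORCE]. ROWS is JSON, a list of rows, each a list of 5 numbers: the opening, from 0 (shut) to 1 (fully open), then the shift along the world's x, y, z in m, then the turn about the world's z in degrees. In form: [[fingers, x, y, z, spin], ...]. A call has 1 to 12 rows; each row shifts and turns the pose as measured when the row begins; what a row does not reach is not made up. A row lasts 1/8 s, in which the tool goes at most 62.5 mm and 10.7 degrees, less where a joint would pass 70% of its speed; a pose out of reach is approached as far as the arm can. A call with a gripper value outside its range is refused whole. The fingers move at their own pace and stop on an object; FORCE is the grip in N (left out, the last holds). Time passes only in rows, so rows that do not move let the fingers close. It gives the time, the measured TCP pose, the force and the opening at its end, in the units of the state.
- env.get_obs(): the state, without advancing time (a new reading comes with each control period).
- camera(name): name is "side" or "top"; returns a dict with "img" (480x640x3 uint8, blue, green, red), "range_z" (480x640 float32, m along the optical axis (not along the pixel's ray), 0 where there is no reading), "vertical_fov" (degrees; the focal length in pixels is half the picture's height over the tangent of half this angle, whatever the lens; pixels are square), "cx", "cy" (the principal point, pixels), "k1" (the pictures are not rectified: a ray, as slopes to the right and down, at radius r is drawn at 1 + k1 r^2 times it, then the intrinsics apply), "world_from_camera" (4x4, takes a point from camera to world coordinates). Camera axes: x right, y up, looking along -z (the intrinsics and any distortion apply to the point x, -y, -z); pixel columns grow to the right and rows downward; lengths in m; the calibration is good to about 2 mm. A picture is of the moment at which its call begins.
- env.sign_off(): hands the job in, once; it reports no verdict.
The state is a dict: "t": time; "q": joint angles; "joint_velocities": joint speeds; "tau": joint torques, N m; "position": TCP position; "orientation": TCP orientation; "ft_force": force on the tool from outside, world axes, zero at the start; "moment": the same for the moment, N m; "width": opening from 0.0 (shut) to 1.0 (fully open).
Only numpy, scipy, OpenCV 4.12 (cv2) and the standard library are available. Lean on these libraries where they do the work, as an engineer would, in place of code of your own. Each camera call takes 0.05 s, during which the arm holds its last target.

## Working session

There is one attempt and no reset: what is moved stays moved. The work goes in short steps, Python scripts to look and compute and a shell command to move; the robot and the scene stay as the last step left them, time stands still between calls to the robot, and variables do not carry over. Pictures are saved under pics/ and viewed, and the job is handed in when it is done.

```bash
mkdir -p pics
cat > h.py <<'E'
import numpy as np, cv2
from plant import env, camera
def K(c):
    f=240/np.tan(np.radians(c["vertical_fov"])/2)
    return f,c["cx"],c["cy"],c["k1"]
def ray(c,u,v):
    f,cx,cy,k1=K(c); M=np.array([[f,0,cx],[0,f,cy],[0,0,1.]])
    p=cv2.undistortPoints(np.array([[[u,v]]],float),M,np.array([k1,0,0,0.]))[0,0]
    T=np.array(c["world_from_camera"]); d=T[:3,:3]@np.array([p[0],-p[1],-1.]); return T[:3,3],d
def onplane(c,u,v,z):
    o,d=ray(c,u,v); return o+d*(z-o[2])/d[2]
def depthpt(c,u,v):
    o,d=ray(c,u,v); return o+d*float(c["range_z"][int(round(v)),int(round(u))])
E
python3 - <<'E'
from h import *
for n in("top","side"):
    c=camera(n); cv2.imwrite(f"pics/{n}0.png",c["img"]); np.savez(f"{n}0.npz",**c)
    print(n,K(c),np.round(c["world_from_camera"],3).tolist())
o=env.get_obs(); print(o)
E
```

```text
top (np.float64(598.5140274984942), 316.839650661791, 240.1814916936825, 0.014765218899201371) [[0.025, 0.988, -0.154, 0.322], [-0.999, 0.028, 0.016, 0.058], [0.02, 0.154, 0.988, 1.569], [0.0, 0.0, 0.0, 1.0]]
side (np.float64(433.0141990972091), 318.43367709420323, 239.26675872544297, -0.003350933908192457) [[0.983, 0.109, -0.151, 0.388], [-0.186, 0.559, -0.808, -0.843], [-0.003, 0.822, 0.57, 0.706], [0.0, 0.0, 0.0, 1.0]]
{'t': 0.1, 'q': array([ 1.18987097e+00,  8.78645016e-02,  1.37208167e+00, -3.62586125e-05,
        1.68360512e+00, -1.03090760e-01]), 'joint_velocities': array([ 0.00143641, -0.00023294, -0.00401576,  0.00101742, -0.00018237,
       -0.00122435]), 'tau': array([ 2.98174833e-03, -3.41253805e+01, -3.03300905e+01,  7.22038304e-02,
        3.05021473e-02, -1.14768800e-04]), 'position': array([0.15069146, 0.52847996, 0.22344114]), 'orientation': array([[ 9.61650440e-01, -6.94734492e-04,  2.74277139e-01],
       [-2.74277969e-01, -1.83163539e-03,  9.61648710e-01],
       [-1.65714814e-04, -9.99998081e-01, -1.95194334e-03]]), 'ft_force': array([ 0.19463451, -0.49725189,  0.43935702]), 'moment': array([-0.01156126, -0.02730094,  0.00121507]), 'width': 1.0009902398582808}
```

View pics/top0.png

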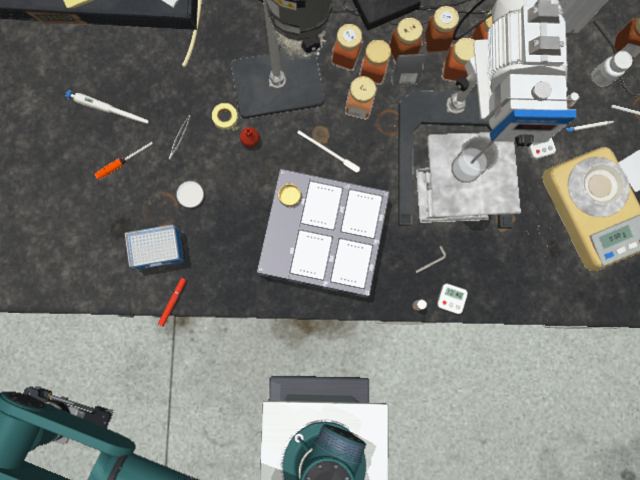

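View pics/side0.png

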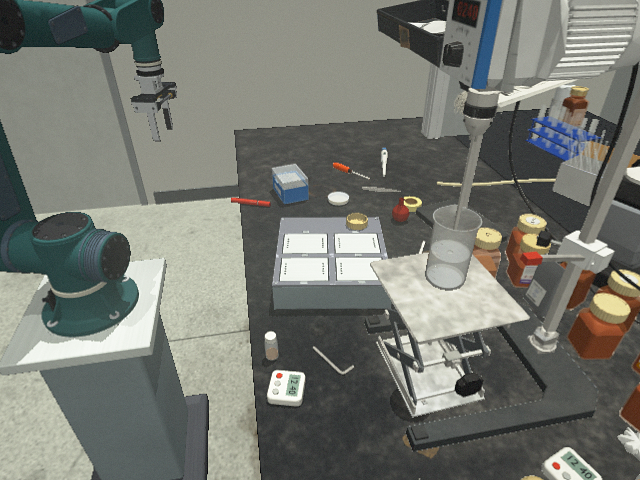

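The top view shows the box, slightly rotated, with corners at about (280,170), (389,187), (374,297) and (258,273). The four hatches are at about (322,205), (361,213), (311,255) and (352,263), and the cap is at (289,194). The stirrer and jack stand to the right, from column 400 on.

Run:
```python
from h import *
c=dict(np.load("top0.npz"))
im=c["img"]; m=cv2.inRange(im,(225,225,225),(255,255,255)); m[:, :285]=0; m[:,390:]=0; m[:175]=0; m[300:]=0
cs,_=cv2.findContours(m,cv2.RETR_EXTERNAL,cv2.CHAIN_APPROX_NONE)
P=[]
for k in cs:
    if cv2.contourArea(k)<300: continue
    r=cv2.minAreaRect(k); b=cv2.boxPoints(r)
    w=np.array([onplane(c,*p,0.075)[:2] for p in b]); ctr=w.mean(0); P.append(ctr)
    print(np.round(r[0],1),cv2.contourArea(k),"ctr",np.round(ctr,4),"corners",np.round(w,3).tolist(),"depth",np.round(depthpt(c,*r[0]),3))
P=np.array(P); M=P.mean(0)
L=np.array([[-65,-85],[-65,19],[65,-85],[65,19]])/1e3
# order: near=small x
o=P[np.argsort(P[:,0])]; near=o[:2][np.argsort(o[:2,1])]; far=o[2:][np.argsort(o[2:,1])]
W=np.array([near[0],near[1],far[0],far[1]])
A,B=L-L.mean(0),W-W.mean(0); th=np.arctan2((A[:,0]*B[:,1]-A[:,1]*B[:,0]).sum(),(A*B).sum())
R=np.array([[np.cos(th),-np.sin(th)],[np.sin(th),np.cos(th)]]); t=W.mean(0)-R@L.mean(0)
print("yaw deg",np.degrees(th),"origin",t,"res mm",np.round((W-(L@R.T+t))*1e3,1).tolist())
np.savez("box.npz",R=R,t=t)
for i,l in enumerate(L):
    for s in(-1,1): print(i+1,"near" if s<0 else "far",np.round(R@(l+[s*.040,0])+t,4), "r",np.linalg.norm(R@(l+[s*.04,0])+t))
# height map of surroundings
```

```text
[351.1 263.1] 1325.0 ctr [ 0.4996 -0.0535] corners [[0.453, -0.003], [0.56, -0.023], [0.546, -0.104], [0.439, -0.084]] depth [ 0.5   -0.054  0.072]
[310.6 254.6] 1318.0 ctr [0.5184 0.0487] corners [[0.473, 0.099], [0.579, 0.08], [0.564, -0.002], [0.458, 0.018]] depth [0.518 0.049 0.079]
[361.1 213.5] 1274.5 ctr [ 0.6274 -0.0771] corners [[0.582, -0.027], [0.688, -0.046], [0.673, -0.128], [0.567, -0.107]] depth [ 0.628 -0.078  0.069]
[321.1 205.1] 1266.0 ctr [0.6462 0.0253] corners [[0.6, 0.075], [0.707, 0.056], [0.692, -0.025], [0.586, -0.005]] depth [0.645 0.025 0.078]
yaw deg -10.414886362582509 origin [0.57887484 0.0183205 ] res mm [[-0.0, -0.0], [0.1, -0.0], [-0.0, -0.0], [-0.0, 0.1]]
1 near [ 0.4602 -0.0463] r 0.46256171753677205
1 far [ 0.5389 -0.0608] r 0.5423351907014291
2 near [0.479 0.056] r 0.4823002947926453
2 far [0.5577 0.0415] r 0.5592653135137736
3 near [ 0.5881 -0.0698] r 0.592224646491745
3 far [ 0.6668 -0.0843] r 0.6720819506986178
4 near [0.6069 0.0325] r 0.6077666194673547
4 far [0.6856 0.018 ] r 0.6858165791823374
```

Run:
```python
from h import *
for n in("top0","side0"):
    c=dict(np.load(n+".npz"))
    f,cx,cy,k1=K(c); v,u=np.mgrid[0:480,0:640]
    M=np.array([[f,0,cx],[0,f,cy],[0,0,1.]])
    p=cv2.undistortPoints(np.stack([u,v],-1).reshape(-1,1,2).astype(float),M,np.array([k1,0,0,0.]))[:,0]
    T=c["world_from_camera"]; d=np.c_[p[:,0],-p[:,1],-np.ones(len(p))]*c["range_z"].reshape(-1,1)
    X=d@T[:3,:3].T+T[:3,3]; X=X[c["range_z"].ravel()>0]
    print(n,"valid",len(X)); 
    for x in np.arange(.2,.9,.06):
        print("%.2f"%x,[ "%.2f"%(X[s,2].max()) if (s:=(abs(X[:,0]-x)<.03)&(abs(X[:,1]-y)<.03)).any() else "--" for y in np.arange(.42,-.43,-.06)])
print(np.round(np.arange(.42,-.43,-.06),2))
```

```text
top0 valid 305894
0.20 ['0.59', '-0.70', '-0.70', '-0.70', '-0.70', '-0.70', '-0.70', '-0.70', '-0.64', '-0.65', '-0.70', '-0.70', '-0.70', '-0.70', '-0.70']
0.26 ['-0.70', '-0.69', '-0.70', '-0.70', '-0.70', '-0.70', '-0.70', '-0.70', '-0.70', '-0.71', '-0.70', '-0.70', '-0.70', '-0.70', '-0.71']
0.32 ['0.02', '-0.70', '-0.70', '-0.70', '-0.70', '-0.70', '-0.70', '-0.70', '-0.70', '-0.70', '-0.70', '-0.70', '-0.71', '-0.70', '-0.70']
0.38 ['0.02', '0.01', '0.01', '0.01', '0.01', '0.01', '0.01', '0.01', '0.01', '0.01', '0.01', '0.07', '0.03', '0.02', '0.01']
0.44 ['0.03', '0.02', '0.01', '0.01', '0.08', '0.08', '0.09', '0.09', '0.08', '0.09', '0.01', '0.06', '0.03', '0.03', '0.01']
0.50 ['0.09', '0.08', '0.01', '0.01', '0.09', '0.09', '0.09', '0.09', '0.08', '0.08', '0.01', '0.01', '0.01', '0.01', '0.01']
0.56 ['0.09', '0.08', '0.01', '0.01', '0.08', '0.09', '0.08', '0.09', '0.08', '0.08', '0.01', '0.01', '0.01', '0.02', '0.01']
0.62 ['0.02', '0.02', '0.01', '0.01', '0.08', '0.10', '0.10', '0.09', '0.09', '0.08', '0.04', '0.22', '0.23', '0.22', '0.22']
0.68 ['0.02', '0.03', '0.01', '
[... 1370 characters left out ...]

0.62 ['0.00', '0.02', '0.00', '0.00', '0.07', '0.10', '0.10', '0.08', '0.08', '0.08', '0.03', '0.22', '0.60', '0.22', '0.22']
0.68 ['0.02', '0.02', '0.01', '0.00', '--', '0.10', '0.09', '0.08', '0.08', '0.08', '0.05', '0.64', '0.65', '0.65', '0.22']
0.74 ['0.00', '0.02', '0.00', '0.00', '-0.00', '0.08', '0.08', '0.08', '--', '--', '--', '0.34', '0.55', '0.65', '0.22']
0.80 ['0.01', '0.00', '0.00', '0.07', '0.05', '0.00', '0.00', '--', '--', '--', '--', '0.22', '0.56', '0.65', '0.22']
0.86 ['0.01', '0.01', '0.02', '0.07', '0.07', '0.38', '0.45', '--', '--', '--', '--', '0.00', '0.56', '0.65', '0.02']
[ 0.42  0.36  0.3   0.24  0.18  0.12  0.06  0.   -0.06 -0.12 -0.18 -0.24
 -0.3  -0.36 -0.42]
```

```bash
python3 -m creep '[[0,0.03,-0.045,0,5.5],[0,0.03,-0.045,0,0],[0,0.03,-0.045,0,0],[0,0.03,-0.045,0,0],[0,0.03,-0.045,0,0],[0,0.03,-0.045,0,0],[0,0.03,-0.045,0,0],[0,0.03,-0.045,0,0],[0,0.03,-0.045,0,0],[0,0.03,-0.045,0,0],[0,0,0,0,0]]' 5
```

```text
t: 1.48
position: [0.4544, 0.062, 0.2165]
orientation: [[0.985, -0.006, 0.175], [-0.175, -0.007, 0.985], [-0.005, -1.0, -0.008]]
ft_force: [-1.0, 0.2, 0.7]
width: 0.008
```

```bash
python3 -m creep '[[0,0.0125,-0.003,-0.025,0],[0,0.012,-0.003,-0.035,0],[0,0,0,-0.035,0],[0,0,0,-0.015,0],[0,0,0,0,0]]'
```

```text
t: 2.1
position: [0.4773, 0.0594, 0.1038]
orientation: [[0.985, -0.007, 0.172], [-0.172, -0.004, 0.985], [-0.006, -1.0, -0.005]]
ft_force: [-0.3, 0.4, 0.4]
width: 0.009
```

```bash
python3 -m creep '[[0,0,0,-0.004,0],[0,0,0,-0.003,0],[0,0,0,0,0]]'; python3 -m creep '[[0,0,0,-0.002,0]]'
```

```text
t: 2.48
position: [0.4792, 0.0601, 0.1]
orientation: [[0.985, -0.001, 0.171], [-0.171, -0.004, 0.985], [0.0, -1.0, -0.004]]
ft_force: [-0.1, -0.3, 0.0]
width: 0.007
t: 2.6
position: [0.4798, 0.0602, 0.0988]
orientation: [[0.985, 0.001, 0.171], [-0.171, -0.004, 0.985], [0.002, -1.0, -0.004]]
ft_force: [0.6, 0.1, 0.7]
width: 0.005
```

```bash
python3 -m creep '[[0,0,-0.001,-0.002,0]]';python3 -m creep '[[0,0,-0.001,-0.002,0]]'; python3 -m creep '[[0,0,0,-0.002,0]]'
```

```text
t: 2.72
position: [0.48, 0.0591, 0.097]
orientation: [[0.985, 0.002, 0.171], [-0.171, -0.004, 0.985], [0.002, -1.0, -0.004]]
ft_force: [-0.6, -0.6, 1.4]
width: 0.004
t: 2.85
position: [0.4801, 0.058, 0.0949]
orientation: [[0.985, 0.002, 0.171], [-0.171, -0.004, 0.985], [0.003, -1.0, -0.004]]
ft_force: [-1.2, 0.5, 0.2]
width: 0.005
t: 2.98
position: [0.4801, 0.0578, 0.0935]
orientation: [[0.985, 0.002, 0.172], [-0.172, -0.004, 0.985], [0.003, -1.0, -0.004]]
ft_force: [-3.7, -0.0, 10.1]
width: 0.004
```

```bash
python3 -m creep '[[0,0,0,0,0]]'; python3 -m creep '[[0,0,0,-0.001,0]]'
```

```text
t: 3.1
position: [0.4801, 0.0578, 0.0937]
orientation: [[0.985, 0.002, 0.172], [-0.172, -0.004, 0.985], [0.003, -1.0, -0.004]]
ft_force: [-0.5, 0.4, 0.4]
width: 0.005
t: 3.22
position: [0.4802, 0.0578, 0.0935]
orientation: [[0.985, 0.002, 0.172], [-0.172, -0.004, 0.985], [0.003, -1.0, -0.003]]
ft_force: [-2.5, -0.9, 8.3]
width: 0.007
```

Hatch 2 is firm: 8–10 N with no movement. Next is hatch 1.

```bash
python3 -m creep '[[0,0,0,0.015,0],[0,-0.005,-0.026,0.01,0],[0,-0.005,-0.026,0,0],[0,-0.005,-0.026,0,0],[0,-0.005,-0.026,-0.005,0],[0,0,0,-0.01,0],[0,0,0,0,0]]'
```

```text
t: 4.1
position: [0.4616, -0.0485, 0.1077]
orientation: [[0.985, 0.009, 0.17], [-0.17, -0.005, 0.985], [0.009, -1.0, -0.003]]
ft_force: [0.7, 0.2, 0.1]
width: 0.006
```

```bash
python3 -m creep '[[0,0,0,-0.006,0],[0,0,0,-0.004,0],[0,0,0,-0.002,0]]'; python3 -m creep '[[0,0,0,-0.002,0]]'
```

```text
t: 4.47
position: [0.4622, -0.0467, 0.0953]
orientation: [[0.986, 0.009, 0.168], [-0.168, -0.004, 0.986], [0.01, -1.0, -0.002]]
ft_force: [-0.5, -0.9, 0.1]
width: 0.005
t: 4.6
position: [0.4623, -0.0466, 0.0936]
orientation: [[0.986, 0.009, 0.167], [-0.167, -0.004, 0.986], [0.01, -1.0, -0.003]]
ft_force: [-2.6, -0.3, 11.3]
width: 0.006
```

Hatch 1 also gave 11 N right at contact. I'll confirm gently, then move to hatch 3's near end.

```bash
python3 -m creep '[[0,0,0,-0.001,0]]'; python3 -m creep '[[0,0,0,0.015,0],[0,0.032,-0.006,0.01,0],[0,0.032,-0.006,0,0],[0,0.032,-0.006,0,0],[0,0.032,-0.006,-0.005,0],[0,0,0,-0.008,0],[0,0,0,0,0]]'
```

```text
t: 4.72
position: [0.4623, -0.0466, 0.0936]
orientation: [[0.986, 0.009, 0.167], [-0.167, -0.005, 0.986], [0.01, -1.0, -0.003]]
ft_force: [-3.3, 0.8, 7.8]
width: 0.008
t: 5.6
position: [0.5955, -0.071, 0.1117]
orientation: [[0.986, 0.016, 0.166], [-0.166, -0.006, 0.986], [0.017, -1.0, -0.003]]
ft_force: [-0.2, 0.3, -0.3]
width: 0.007
```

```bash
python3 -m creep '[[0,-0.007,0.001,-0.006,0],[0,0,0,-0.006,0],[0,0,0,-0.004,0],[0,0,0,-0.001,0]]'; python3 -m creep '[[0,0,0,-0.002,0]]'
```

```text
t: 6.1
position: [0.5857, -0.0693, 0.0947]
orientation: [[0.986, 0.016, 0.166], [-0.166, -0.006, 0.986], [0.017, -1.0, -0.003]]
ft_force: [-0.7, -0.1, -0.1]
width: 0.003
t: 6.22
position: [0.5857, -0.0693, 0.0931]
orientation: [[0.986, 0.017, 0.166], [-0.166, -0.006, 0.986], [0.018, -1.0, -0.003]]
ft_force: [0.1, -0.9, 1.4]
width: 0.007
```

```bash
python3 -m creep '[[0,0,0,-0.002,0]]'; python3 -m creep '[[0,0,0,-0.001,0]]'
```

```text
t: 6.35
position: [0.5858, -0.0693, 0.0914]
orientation: [[0.986, 0.017, 0.166], [-0.166, -0.006, 0.986], [0.018, -1.0, -0.003]]
ft_force: [-1.3, 0.4, 1.5]
width: 0.003
t: 6.48
position: [0.5858, -0.0693, 0.0905]
orientation: [[0.986, 0.017, 0.166], [-0.166, -0.006, 0.986], [0.018, -1.0, -0.003]]
ft_force: [-1.3, 0.2, 2.1]
width: 0.007
```

Hatch 3 gives at about 1.5–2 N and has gone 3 mm down so far. I'll keep pushing.

```bash
python3 -m creep '[[0,0,0,-0.003,0],[0,0,0,-0.003,0],[0,0,0,-0.003,0]]'; python3 -m creep '[[0,0,0,-0.004,0],[0,0,0,-0.004,0],[0,0,0,-0.003,0]]'
```

```text
t: 6.85
position: [0.5868, -0.0695, 0.082]
orientation: [[0.986, 0.02, 0.166], [-0.166, -0.006, 0.986], [0.021, -1.0, -0.003]]
ft_force: [-0.3, -0.0, 3.1]
width: 0.004
t: 7.22
position: [0.5884, -0.0698, 0.0714]
orientation: [[0.986, 0.024, 0.166], [-0.166, -0.007, 0.986], [0.025, -1.0, -0.003]]
ft_force: [-0.5, -0.5, 3.1]
width: 0.008
```

```bash
python3 -m creep '[[0,0,0,-0.003,0],[0,0,0,-0.003,0]]'; python3 -m creep '[[0,0,0,-0.002,0]]';  python3 -m creep '[[0,0,0,-0.0015,0]]'
```

```text
t: 7.48
position: [0.588, -0.0697, 0.0645]
orientation: [[0.986, 0.023, 0.166], [-0.166, -0.007, 0.986], [0.023, -1.0, -0.003]]
ft_force: [-0.2, -0.2, 2.0]
width: 0.001
t: 7.6
position: [0.5875, -0.0697, 0.0618]
orientation: [[0.986, 0.021, 0.166], [-0.166, -0.007, 0.986], [0.022, -1.0, -0.003]]
ft_force: [-0.1, 0.6, 2.4]
width: 0.005
t: 7.72
position: [0.5876, -0.0697, 0.0608]
orientation: [[0.986, 0.022, 0.166], [-0.166, -0.007, 0.986], [0.022, -1.0, -0.003]]
ft_force: [-2.2, 0.5, 9.1]
width: 0.006
```

Run:
```python
from h import *
c=camera("side"); cv2.imwrite("pics/side1.png",cv2.resize(c["img"][180:340,230:430],None,fx=4,fy=3.75,interpolation=cv2.INTER_CUBIC))
```

```text
(no output)
```

View pics/side1.png

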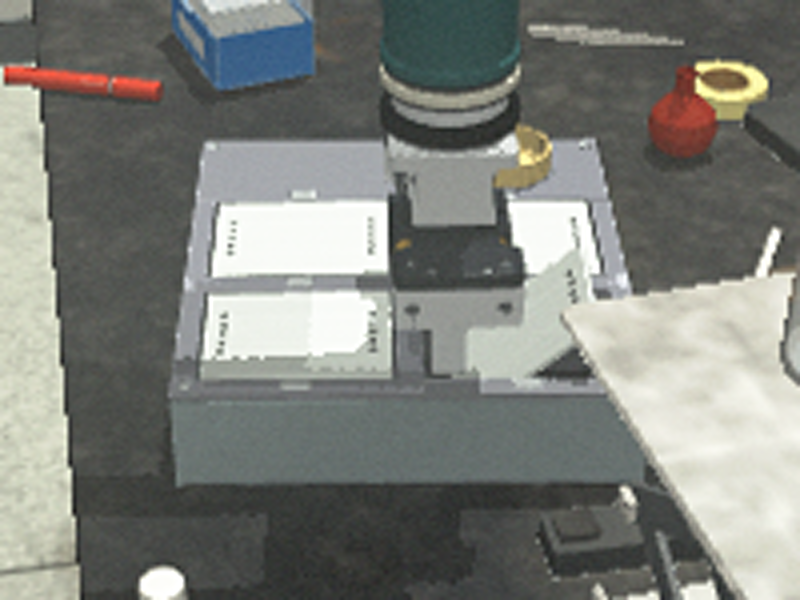

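The side view shows hatch 3 standing steep with its near end down. The far edge sits raised near (580,260) in the crop, and force jumped to 9 N at the stop. I'll lift straight out and retreat.

```bash
python3 -m creep '[[0,0,0,0.015,0],[0,0,0,0.03,0],[0,0,0,0.04,0],[0,0,0,0.04,0],[0,0,0,0.03,0],[0,-0.03,0.04,0.01,0],[0,-0.03,0.045,0,0],[0,-0.03,0.045,0,0],[0,-0.03,0.045,0,0],[0,-0.03,0.045,0,0],[0,-0.03,0.045,0,0],[0,-0.03,0.045,0,0]]'; python3 -m creep '[[0,-0.03,0.045,0,0],[0,-0.03,0.045,0,0],[0,0,0,0,0],[0,0,0,0,0]]'
```

```text
t: 9.28
position: [0.3692, 0.2458, 0.2342]
orientation: [[0.984, 0.022, 0.175], [-0.175, -0.004, 0.985], [0.023, -1.0, 0.0]]
ft_force: [-0.0, 0.6, -0.1]
width: 0.006
t: 9.78
position: [0.3043, 0.3402, 0.2361]
orientation: [[0.986, 0.024, 0.168], [-0.168, -0.002, 0.986], [0.024, -1.0, 0.002]]
ft_force: [-0.4, 0.4, -0.4]
width: 0.004
```

Run:
```python
from h import *
c=camera("side"); a=c["img"]; t=camera("top")
cv2.imwrite("pics/side2.png",a[120:480,100:560])
cv2.imwrite("pics/top2.png",cv2.resize(t["img"][150:320,90:490],None,fx=2,fy=2,interpolation=cv2.INTER_CUBIC))
b=dict(np.load("box.npz")); R,t0=b["R"],b["t"]
# depth points on hatch 3 in box frame
for n,cc in(("side",c),("top",t)):
    f,cx,cy,k1=K(cc); v,u=np.mgrid[0:480,0:640]
    p=cv2.undistortPoints(np.stack([u,v],-1).reshape(-1,1,2).astype(float),np.array([[f,0,cx],[0,f,cy],[0,0,1.]]),np.array([k1,0,0,0.]))[:,0]
    T=cc["world_from_camera"]; X=(np.c_[p[:,0],-p[:,1],-np.ones(len(p))]*cc["range_z"].reshape(-1,1))@T[:3,:3].T+T[:3,3]
    B=np.c_[(X[:,:2]-t0)@R,X[:,2]]
    for i,(x,y) in enumerate([(-65,-85),(-65,19),(65,-85),(65,19)]):
        s=(abs(B[:,0]-x/1e3)<.030)&(abs(B[:,1]-y/1e3)<.03)&(B[:,2]>.03)&(B[:,2]<.13)
        k=np.polyfit(B[s,0]-x/1e3,B[s,2],1); print(n,i+1,s.sum(),"tilt rad",np.round(np.arctan(k[0]),3),"z0",np.round(k[1],4))
for n,cc in(("side",c),("top",t)):
    o=np.load(n+"0.npz")["img"]; d=cv2.absdiff(o,cc["img"]).max(2)>60
    l=cv2.connectedComponentsWithStats(d.astype(np.uint8))[2]; print(n,[r.tolist() for r in l[1:] if r[4]>15])
print(env.get_obs()["position"],env.get_obs()["ft_force"])
```

```text
side 1 413 tilt rad 0.018 z0 0.0741
side 2 332 tilt rad 0.012 z0 0.0739
side 3 433 tilt rad 0.802 z0 0.0735
side 4 316 tilt rad -0.004 z0 0.0739
top 1 568 tilt rad 0.026 z0 0.0746
top 2 564 tilt rad 0.013 z0 0.0748
top 3 670 tilt rad 0.799 z0 0.076
top 4 541 tilt rad 0.006 z0 0.0749
side [[0, 0, 88, 17, 564], [91, 0, 54, 20, 363], [0, 0, 217, 73, 4468], [125, 11, 5, 7, 21], [136, 63, 26, 5, 38], [136, 68, 28, 9, 150], [185, 72, 28, 5, 36], [185, 77, 30, 10, 176], [130, 82, 47, 29, 480], [184, 92, 39, 27, 441], [0, 109, 64, 113, 1836], [162, 108, 10, 22, 118], [95, 228, 68, 59, 951], [0, 236, 48, 53, 1039], [372, 252, 9, 8, 21], [336, 257, 22, 24, 253], [362, 272, 17, 9, 92], [80, 282, 26, 13, 113], [22, 313, 7, 7, 23], [114, 323, 7, 8, 17], [62, 339, 34, 15, 270], [34, 341, 10, 7, 18], [10, 354, 16, 11, 32]]
top [[349, 190, 33, 9, 98], [341, 218, 36, 20, 165], [0, 316, 284, 164, 22428], [277, 402, 31, 40, 547], [324, 425, 20, 9, 78], [295, 434, 8, 8, 36], [357, 437, 9, 9, 23], [313, 444, 13, 6, 33], [364, 448, 14, 32, 230], [356, 454, 6, 9, 23], [298, 466, 3, 13, 26]]
[0.30485611 0.33973167 0.23596107] [ 0.40445094  0.99986359 -0.4588889 ]
```

View pics/side2.png

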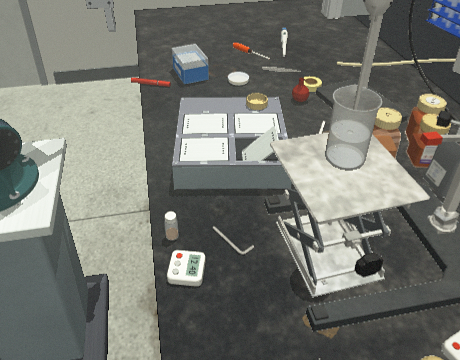

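View pics/top2.png

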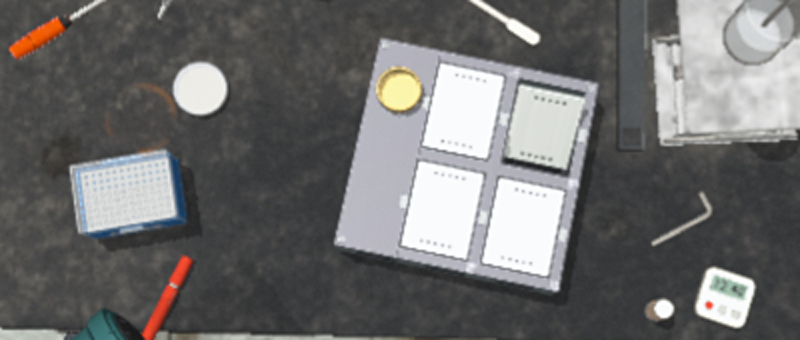

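Both views show hatch 3 open, with the other three hatches flush and the cap and bystanders unmoved. The hand is clear of everything. The only changed pixels on the work surface are at hatch 3, so I'm handing in.

```bash
python3 -c "
from plant import env
print(env.sign_off())"
```

```text
the job is handed in; nothing more can be done
None
```

The far right hatch (hatch 3) was the free one. It now stands open at about 0.80 rad, near end down, and the job is handed in.

- **Search:** I pressed hatches 2, 1 and 3 near their near ends with the shut fingertips. Hatches 2 and 1 were firm, not moving measurably at 8–11 N. Hatch 3 gave way at about 2 N. I did not press hatch 4, since only one hatch is free.
- **Opening:** I pushed hatch 3's near end down to its stop, where the force rose to about 9 N. Then I lifted the fingers straight out and moved the hand well clear.
- **Last checks:** Depth fits put hatch 3's tilt at 0.802 rad from the side camera and 0.799 rad from the top camera. The other three read between 0.00 and 0.03 rad, which I take as flush within measurement noise. Comparing before and after pictures, nothing on the work surface changed except at hatch 3. The wrist force was within its noise (about 1 N) with nothing touched, and it took about 10 s.

No check failed or disagreed.

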